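# Load the capacitor bank: each blue can capacitor into its own cup

### The arm

A 6-joint arm with a two-finger parallel gripper is mounted at the origin on the work surface. World frame = base frame: x ahead of the robot, y to its left, z up, the work surface at z = 0. Lengths are in mm, angles in rad, forces in N, time in s.
With the tool pointing down it reaches from about 275 to 750 mm from the base axis. Payload 10.2 kg.
Tool frame: the origin (TCP) lies midway between the tips of the shut fingers; the grasp point (between the pads) lies 19 mm behind it; z points along the fingers, y is the direction in which the jaws open and shut (so a half turn about z gives the same grasp; the last joint's range is limited). The gripper opens to 85 mm and grips with 20 to 120 N. Pads are 22 mm wide; open, the fingers measure 114 mm over their backs; the gripper's body (76 mm by 85 mm) begins 54 mm behind the grasp point. The pads swing forward as they close: fully open they stand 13 mm farther back than shut.
Start: joints at [-1.47, 0.313, 1.498, -0, 1.331, -0.223], TCP at [167.027, -497.728, 231.294] pointing down, gripper open.
Joint ranges: [-2.94, 2.94], [-0.97, 2.17], [0.19, 2.56], [-1.23, 4.37], [0.02, 3.11], [-2.88, 2.88]. Speed limits (rad/s): [2.39, 2.39, 3.01, 3.14, 3.14, 3.14].

### API

Orientations are given as a unit quaternion [w, x, y, z].
In Python, from rig import sense, optics, ctrl gives the robot as it stands.
- The arm moves only by the tool play_rows, never from a script. Its argument "plan" is a list of rows, each a list of 7 numbers: the shift along the world's x, y, z in mm, then the turn, a rotation vector about the world's x, y, z in rad, then the opening, from -1 (shut) to 1 (fully open), so that 0 is half open. A call has 1 to 5 rows; each row shifts and turns the pose as measured when the row begins; what a row does not reach is not made up. A row lasts 1/12 s, in which the tool goes at most 41.7 mm and 7.16 degrees, less where a joint would pass 70% of its speed; a pose out of reach is approached as far as the arm can. A call is refused whole if a number of a shift passes 41.7 or a number of a turn 0.125, either way. A call with a gripper value outside its range is refused whole. The fingers move at their own pace and stop on an object; "grip_force" is the grip in N (left out, the last holds). Time passes only in rows, so rows that do not move let the fingers close. It gives the time, the measured TCP pose, the force and the opening at its end, in the units of the state.
- sense(): the state, without advancing time (a new reading comes with each control period).
- optics.capture(name): name is "side" or "top" or "wrist"; returns a dict with "img" (384x512x3 uint8, blue, green, red), "fx", "fy", "cx", "cy" (pixels), "dist" ([k1, k2, p1, p2, k3] as OpenCV has them; the pictures are not rectified), "world_to_cam" (4x4, takes a point from world to camera coordinates). Camera axes: x right, y up, looking along -z (the intrinsics and any distortion apply to the point x, -y, -z); pixel columns grow to the right and rows downward; lengths in mm; the calibration is good to about 2 mm. A picture is of the moment at which its call begins. There is no depth.
- ctrl.finish_job(): hands the job in, once; it reports no verdict.
The state is a dict: "time_s": time; "joints": joint angles; "dq": joint speeds; "tau": joint torques, N m; "eef_pos": TCP position; "ee_rot": TCP orientation; "force": force on the tool from outside, world axes, zero at the start; "wrist_torque": the same for the moment, N m; "grip_width": opening from 0.0 (shut) to 1.0 (fully open).
Only numpy, scipy, OpenCV 4.12 (cv2) and the standard library are available. Lean on these libraries where they do the work, as an engineer would, in place of code of your own. Each camera call takes 0.05 s, during which the arm holds its last target. There are 200 camera calls.

### The job

Stand each of the four blue capacitors upright in the orange cup made for its size, the thinnest in the smallest cup and so on up to the thickest in the largest, lowering each one onto the cup's floor rather than dropping it and without tipping any over. Leave the two old black capacitors standing where they are.

Things in the scene. Friction and masses are not known exactly. Their poses are not given: they have to be found in the camera images.
- cap_small: the thinnest of four blue can capacitors: upright blue cylinder, 26 mm in diameter and 55 mm tall, silver top with two small brass terminals 5 mm high. Loose. Origin: centre of its underside; z is its axis, up. It may be gripped across its diameter from above, at any yaw.
- cap_medium: the second thinnest of four blue can capacitors: upright blue cylinder, 36 mm in diameter and 68 mm tall, silver top with two small brass terminals 5 mm high. Loose. Origin: centre of its underside; z is its axis, up. It may be gripped across its diameter from above, at any yaw.
- cap_large: the second thickest of four blue can capacitors: upright blue cylinder, 48 mm in diameter and 80 mm tall, silver top with two small brass terminals 5 mm high. Loose. Origin: centre of its underside; z is its axis, up. It may be gripped across its diameter from above, at any yaw.
- cap_giant: the thickest of four blue can capacitors: upright blue cylinder, 62 mm in diameter and 92 mm tall, silver top with two small brass terminals 5 mm high. Loose. Origin: centre of its underside; z is its axis, up. It may be gripped across its diameter from above, at any yaw.
- cup_small: the smallest of four orange round mounting cups, fixed to the table, open at the top: 46 mm outside, 40 mm inside diameter, 14 mm high, black inner floor 4 mm above the table. It belongs to the 26 mm capacitor (7 mm of play all round). Origin: centre of its underside, on the table; z up.
- cup_medium: the second smallest of four orange round mounting cups, fixed to the table, open at the top: 56 mm outside, 50 mm inside diameter, 14 mm high, black inner floor 4 mm above the table. It belongs to the 36 mm capacitor (7 mm of play all round). Origin: centre of its underside, on the table; z up.
- cup_large: the second largest of four orange round mounting cups, fixed to the table, open at the top: 68 mm outside, 62 mm inside diameter, 14 mm high, black inner floor 4 mm above the table. It belongs to the 48 mm capacitor (7 mm of play all round). Origin: centre of its underside, on the table; z up.
- cup_giant: the largest of four orange round mounting cups, fixed to the table, open at the top: 82 mm outside, 76 mm inside diameter, 14 mm high, black inner floor 4 mm above the table. It belongs to the 62 mm capacitor (7 mm of play all round). Origin: centre of its underside, on the table; z up.
- old_thin: old black can capacitor, upright cylinder 36 mm in diameter, 68 mm tall, silver top with brass terminals 5 mm high. Loose; to be left where it stands. Origin: centre of its underside; z up.
- old_thick: old black can capacitor, upright cylinder 48 mm in diameter, 80 mm tall, silver top with brass terminals 5 mm high. Loose; to be left where it stands. Origin: centre of its underside; z up.

How it is judged (in metres and radians):
At the end, for the whole second after the job is handed in: Each blue capacitor stands in its own cup: centre within 10 mm of the cup's, underside less than 8 mm above the cup's underside (on its 4 mm floor), upright within 0.1 rad, at rest (below 0.02 m/s) and released; both black capacitors upright within 0.1 rad and within 25 mm of where they began (horizontal distance between cap_small and cup_small below 0.01 m and z of cap_small in the frame of cup_small below 0.008 m and angle between each of cap_small, cap_medium, cap_large, cap_giant, old_thin, old_thick's own z axis and vertical below 0.1 rad and linear speed of each of cap_small, cap_medium, cap_large, cap_giant below 0.02 m/s and horizontal distance between cap_medium and cup_medium below 0.01 m and z of cap_medium in the frame of cup_medium below 0.008 m and horizontal distance between cap_large and cup_large below 0.01 m and z of cap_large in the frame of cup_large below 0.008 m and horizontal distance between cap_giant and cup_giant below 0.01 m and z of cap_giant in the frame of cup_giant below 0.008 m and distance of each of old_thin, old_thick from where it was at the start of the episode below 0.025 m); the robot touches nothing.
It fails at once if a blue capacitor is dropped into its cup (faster than 0.6 m/s, a fall of about 2 cm) ((horizontal distance between cap_small and cup_small below 0.02 m and z of cap_small in the frame of cup_small below 0.05 m and linear speed of cap_small above 0.6 m/s) or (horizontal distance between cap_medium and cup_medium below 0.02 m and z of cap_medium in the frame of cup_medium below 0.05 m and linear speed of cap_medium above 0.6 m/s) or (horizontal distance between cap_large and cup_large below 0.02 m and z of cap_large in the frame of cup_large below 0.05 m and linear speed of cap_large above 0.6 m/s) or (horizontal distance between cap_giant and cup_giant below 0.02 m and z of cap_giant in the frame of cup_giant below 0.05 m and linear speed of cap_giant above 0.6 m/s)).
It fails at once if a blue capacitor is knocked over (angle between any of cap_small, cap_medium, cap_large, cap_giant's own z axis and vertical above 0.8 rad).
It fails at once if a black capacitor is moved more than 25 mm (distance of any of old_thin, old_thick from where it was at the start of the episode above 0.025 m).
It also fails if it takes over 96 s, if anything falls off the work surface, if the arm or the gripper's body presses on something with over 40 N, if the wrist force passes 120 N, or if a joint passes its speed limit or range.

## Working session

There is one attempt and no reset: what is moved stays moved. The work goes in short steps, Python scripts to look and compute and a tool call to move; the robot and the scene stay as the last step left them, time stands still between calls to the robot, and variables do not carry over. Pictures are saved under pics/ and viewed, about 12 in all and at most 16, crops included, and the job is handed in when it is done.

Besides the shell and the picture viewer there is one more tool, called after "Request:" as a command line: name --pt "numbers of a row" for each row, then --argument value for the rest. play_rows: Moves the arm, as the interface text tells. Its arguments: {"type":"object","properties":{"plan":{"type":"array"},"grip_force":{"type":"number"}},"required":["plan"]}

```bash
ls; mkdir -p pics
python3 - <<'E'
from rig import sense, optics
import cv2
s=sense(); print(s)
for n in("top","side"):
    c=optics.capture(n); cv2.imwrite(f"pics/{n}0.png",c["img"]); print(n,{k:v for k,v in c.items() if k!="img"})
E
```

```text
pics
{'time_s': 0.0, 'joints': array([-1.47041492e+00,  3.13455983e-01,  1.49843336e+00,  2.20912562e-05,
        1.33103038e+00, -2.23385049e-01]), 'dq': array([-0.00078962,  0.0013934 , -0.00154163, -0.00033392, -0.00066728,
       -0.00138186]), 'tau': array([-6.59196780e-05, -4.12264323e+01, -2.59745711e+01, -1.85056447e-04,
        4.10642795e-03, -6.31319210e-06]), 'eef_pos': array([ 166.99761383, -497.45556138,  230.73342586]), 'ee_rot': array([-6.61624388e-04,  9.86925707e-01,  1.61174468e-01,  5.14907159e-05]), 'force': array([ 0.65824839, -0.62732504,  0.0172362 ]), 'wrist_torque': array([-0.04166145, -0.00969866, -0.03909421]), 'grip_width': 0.9998228871862639}
top {'fx': 470.16021519255855, 'fy': 470.16021519255855, 'cx': 250.48077621990222, 'cy': 195.67813434563368, 'dist': array([-0.07075282,  0.        ,  0.        ,  0.        ,  0.        ]), 'world_to_cam': array([[-2.06628599e-02, -9.99777290e-01, -4.29138601e-03,
         3.39992508e+00],
       [ 9.78799786e-01, -2.11037837e-02,  2.03729255e-01,
        -5.07384736e+02],
       [-2.03774447e-01,  9.22133580e-06,  9.79017862e-01,
        -1.32509055e+03],
       [ 0.00000000e+00,  0.00000000e+00,  0.00000000e+00,
         1.00000000e+00]])}
side {'fx': 444.1614370600807, 'fy': 444.1614370600807, 'cx': 252.51844878454045, 'cy': 190.34030888477915, 'dist': array([0.05107976, 0.        , 0.        , 0.        , 0.        ]), 'world_to_cam': array([[-9.92555848e-01, -1.21617088e-01,  6.49395597e-03,
         5.18901110e+02],
       [ 9.77814313e-02, -7.63968949e-01,  6.37801095e-01,
        -8.55186814e+01],
       [-7.26063314e-02,  6.33688195e-01,  7.70173742e-01,
        -1.17586716e+03],
       [ 0.00000000e+00,  0.00000000e+00,  0.00000000e+00,
         1.00000000e+00]])}
```

View pics/top0.png

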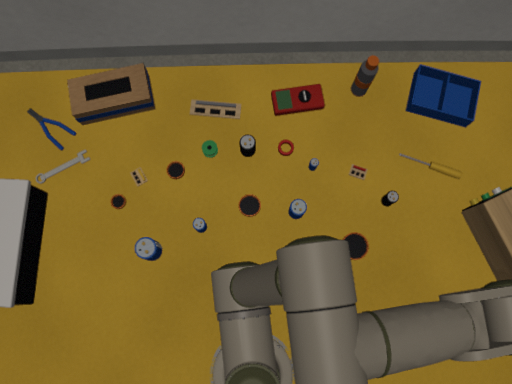

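View pics/side0.png

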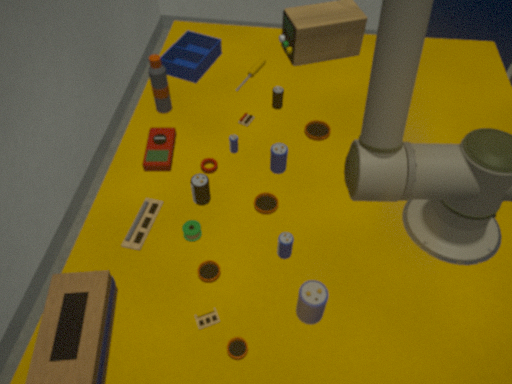

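```bash
cat > h.py <<'E'
import numpy as np, cv2
from rig import sense, optics
def ray(c,u,v):
    K=np.array([[c["fx"],0,c["cx"]],[0,c["fy"],c["cy"]],[0,0,1]])
    p=cv2.undistortPoints(np.array([[[u,v]]],float),K,np.array(c["dist"]))[0,0]
    M=c["world_to_cam"];R=M[:3,:3]
    return -R.T@M[:3,3], R.T@np.array([p[0],-p[1],-1.])
def onplane(c,u,v,z):
    o,d=ray(c,u,v); return (o+d*(z-o[2])/d[2])[:2]
def proj(c,P):
    M=c["world_to_cam"];q=M[:3,:3]@np.array(P,float)+M[:3,3]
    K=np.array([[c["fx"],0,c["cx"]],[0,c["fy"],c["cy"]],[0,0,1]])
    return cv2.projectPoints(np.array([[q[0],-q[1],-q[2]]]),np.zeros(3),np.zeros(3),K,np.array(c["dist"]))[0][0,0]
def comps(img):
    h=cv2.cvtColor(img,cv2.COLOR_BGR2HSV)
    m=((h[...,0]<19)|(h[...,0]>33)|(h[...,1]<130)|(h[...,2]<90)).astype(np.uint8)
    n,l,s,ce=cv2.connectedComponentsWithStats(m)
    return [(ce[i],s[i]) for i in range(1,n) if s[i,4]>12]
E
python3 - <<'E'
from h import *
seeds={"giant":(148,248,92),"medium":(200,225,68),"large":(298,208,80),"small":(314,164,55),"oldthick":(248,145,80),"oldthin":(390,199,68),
"Csmall":(118,201,14),"Cmedium":(176,170,14),"Clarge":(249,205,14),"Cgiant":(355,245,14)}
sd={"giant":(312,300),"medium":(285,245),"large":(279,158),"small":(234,144),"oldthick":(201,189),"oldthin":(278,97),
"Csmall":(237,348),"Cmedium":(208,271),"Clarge":(265,203),"Cgiant":(317,130)}
t=optics.capture("top");s=optics.capture("side")
ct,cs=comps(t["img"]),comps(s["img"])
for k,(u,v,H) in seeds.items():
    r=[]
    for c,cc,p in((t,ct,(u,v)),(s,cs,sd[k])):
        e,st=min(cc,key=lambda q:np.hypot(*(q[0]-p)))
        r+= [np.round(e,1),st[2:],np.round(onplane(c,*e,H/2),1)]
    print(k,*r)
x=t["img"][215:280,325:390];y=cv2.resize(x,None,fx=6,fy=6,interpolation=2);cv2.imwrite("pics/z.png",y)
w=optics.capture("wrist");cv2.imwrite("pics/w.png",w["img"]);print({k:v for k,v in w.items() if k!="img"})
E
```

```text
giant [147.7 248.6] [ 28  24 517] [358.7 293. ] [311.7 301.1] [  32   44 1056] [356.1 291.2]
medium [199.5 224.7] [ 14  16 172] [427.2 144.2] [284.8 244.5] [ 17  27 350] [425.7 144.6]
large [297.2 208.4] [ 19  20 291] [ 468.6 -143.7] [278.3 157.5] [ 18  31 457] [ 466.2 -141.8]
small [313.1 163.7] [ 11  13 102] [ 607.3 -199.1] [233.3 143. ] [  9  19 143] [ 604.6 -196.2]
oldthick [247.3 145.5] [ 17  22 306] [665.3  -0.9] [200.2 188.9] [ 19  31 495] [664.4   1.4]
oldthin [389.5 198.3] [ 18  16 198] [ 494.2 -421.5] [277.2  96.9] [ 10  23 205] [ 493.2 -419.1]
Csmall [117.8 201. ] [ 16  15 190] [508.8 396.6] [236.8 347.9] [ 20  21 342] [507.7 399.3]
Cmedium [175.1 169.6] [ 19  18 270] [603.5 222.6] [208.6 271. ] [ 22  21 363] [601.8 225.1]
Clarge [249.3 204.9] [ 23  23 414] [488.3  -3.1] [265.5 203. ] [ 24  21 373] [487.1   1.3]
Cgiant [389.5 198.3] [ 18  16 198] [ 499.5 -429.7] [317.  129.9] [ 25  19 362] [ 357.5 -307.6]
{'fx': 305.86915233856683, 'fy': 305.86915233856683, 'cx': 254.76714314126716, 'cy': 193.7862888293169, 'dist': array([0.00692591, 0.        , 0.        , 0.        , 0.        ]), 'world_to_cam': array([[ 3.18181277e-01, -9.48029598e-01, -7.45340649e-04,
        -5.23736706e+02],
       [ 9.06266723e-01,  3.04395254e-01, -2.93298747e-01,
         3.85497471e+01],
       [ 2.78282772e-01,  9.26466925e-02,  9.56020549e-01,
        -3.79507513e+02],
       [ 0.00000000e+00,  0.00000000e+00,  0.00000000e+00,
         1.00000000e+00]])}
```

Request:
play_rows --pt "31.4 21.4 0 0 0 0 1" --pt "31.4 21.4 0 0 0 0 1" --pt "31.4 21.4 0 0 0 0 1" --pt "31.4 21.4 0 0 0 0 1" --pt "31.4 21.4 0 0 0 0 1" --grip_force 40

```text
time_s: 0.67
eef_pos: [323.7, -389.6, 230.0]
ee_rot: [-0.001, 0.988, 0.155, -0.001]
force: [0.1, -1.0, 0.1]
grip_width: 0.999
```

Request:
play_rows --pt "31.4 21.4 0 0 0 0 1" --pt "31.4 21.4 0 0 0 0 1" --pt "31.4 21.4 0 0 0 0 1" --pt "31.4 21.4 0 0 0 0 1" --pt "31.4 21.4 0 0 0 0 1"

```text
time_s: 1.08
eef_pos: [487.4, -275.3, 230.1]
ee_rot: [-0.0, 0.988, 0.155, -0.001]
force: [0.6, -0.6, 0.5]
grip_width: 0.999
```

Request:
play_rows --pt "31.4 21.4 0 0 0 0 1" --pt "31.4 21.4 0 0 0 0 1" --pt "0 0 0 0 0 0 1"

```text
time_s: 1.33
eef_pos: [556.7, -225.1, 229.4]
ee_rot: [-0.001, 0.987, 0.158, -0.0]
force: [-0.6, 0.1, 1.0]
grip_width: 0.998
```

Run:
```python
from h import *
w=optics.capture("wrist");t=optics.capture("top");s=optics.capture("side")
print(np.round(proj(w,(606,-198,27)),1), np.round(proj(w,(606,-198,55)),1))
cv2.imwrite("pics/w1.png",w["img"])
for c,p,z in((t,(355,245),7),(s,(317,130),7),(w,proj(w,(606,-198,27)),27.5)):
    e,st=min(comps(c["img"]),key=lambda q:np.hypot(*(q[0]-p)));print(e,st,onplane(c,*e,z))
```

```text
[246.5 118.1] [245.7 119.7]
[354.42673108 245.70853462] [341 232  28  28 621] [ 358.26496229 -313.01504704]
[317.01971831 130.08169014] [305 121  25  19 355] [ 357.34780874 -306.85976615]
[243.78894472 121.4438861 ] [231 108  27  28 597] [ 601.70277447 -196.28783871]
```

View pics/w1.png

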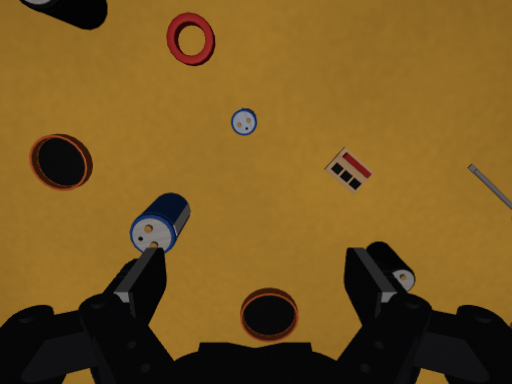

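Run:
```python
from h import *
w=optics.capture("wrist")
for p,z in(((243,121),27.5),((61,161),7),((269,314),7)):
    e,st=min(comps(w["img"]),key=lambda q:np.hypot(*(q[0]-p)));print(e,st,onplane(w,*e,z))
```

```text
[240.61176471 116.06386555] [227 103  28  28 595] [ 601.9741693  -195.86665598]
[ 57.12028302 157.85478437] [  25  129   65   59 2968] [4.85925935e+02 4.61737542e-01]
[267.39231056 311.13736469] [ 238  283   60   57 2679] [ 355.94431764 -310.31864847]
```

Request:
play_rows --pt "20 12 -30 0 0 0 1" --pt "20 12 -30 0 0 0 1" --pt "0 0 -30 0 0 0 1" --pt "0 0 -30 0 0 0 1" --pt "0 0 0 0 0 0 1"

```text
time_s: 1.95
eef_pos: [589.8, -211.9, 109.3]
ee_rot: [0.002, 0.989, 0.15, 0.001]
force: [-0.6, 0.4, -1.0]
grip_width: 1.001
```

Request:
play_rows --pt "0 0 0 0 0 0 0.6"

```text
time_s: 2.03
eef_pos: [589.1, -213.1, 109.9]
ee_rot: [0.002, 0.989, 0.149, 0.001]
force: [-0.0, -0.9, 1.2]
grip_width: 0.884
```

Request:
play_rows --pt "7 8 0 0 0 0 0.6" --pt "7 8 0 0 0 0 0.6" --pt "0 0 0 0 0 0 0.6"

```text
time_s: 2.28
eef_pos: [604.4, -198.7, 115.0]
ee_rot: [0.004, 0.989, 0.147, 0.003]
force: [0.7, -0.1, -0.2]
grip_width: 0.799
```

Request:
play_rows --pt "0 0 0 0 0 0 0.6"

```text
time_s: 2.37
eef_pos: [605.3, -198.5, 116.6]
ee_rot: [0.005, 0.989, 0.147, 0.004]
force: [-0.7, -0.3, -0.5]
grip_width: 0.798
```

Run:
```python
from h import *
w=optics.capture("wrist");cv2.imwrite("pics/w2.png",w["img"]);print(sense()["eef_pos"],proj(w,(603.5,-196.5,55)))
```

```text
[ 605.38161027 -198.51280722  116.79932758] [251.67334629 211.59062108]
```

View pics/w2.png

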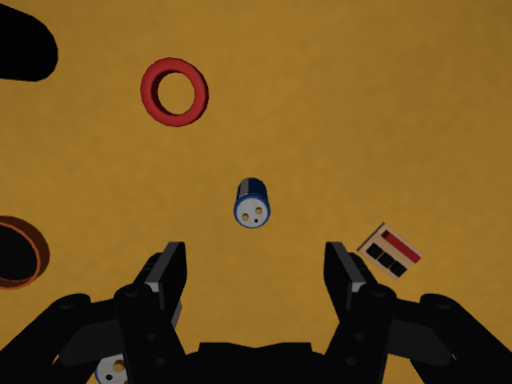

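Request:
play_rows --pt "-1 1 -25 0 0 0 0.6" --pt "0 0 -25 0 0 0 0.6" --pt "0 0 -20 0 0 0 0.6" --pt "0 0 -12 0 0 0 0.6" --pt "0 0 0 0 0 0 0.6"

```text
time_s: 2.83
eef_pos: [606.4, -198.5, 37.2]
ee_rot: [0.008, 0.989, 0.147, 0.009]
force: [-0.5, -1.0, 0.2]
grip_width: 0.8
```

Request:
play_rows --pt "0 0 0 0 0 0 0.6"

```text
time_s: 2.92
eef_pos: [606.6, -198.6, 37.7]
ee_rot: [0.008, 0.989, 0.147, 0.009]
force: [-0.0, -0.4, 1.0]
grip_width: 0.8
```

Request:
play_rows --pt "-2 1.5 -8 0.013 0.02 0 0.6" --pt "-1 0.5 -7 0 0 0 0.6" --pt "0 0 0 0 0 0 0.6"

```text
time_s: 3.17
eef_pos: [604.6, -197.2, 24.6]
ee_rot: [0.001, 0.989, 0.147, 0.001]
force: [0.5, 0.1, -0.4]
grip_width: 0.803
```

Request:
play_rows --pt "0 0 0 0 0 0 -1" --pt "0 0 0 0 0 0 -1" --pt "0 0 0 0 0 0 -1" --pt "0 0 0 0 0 0 -1" --pt "0 0 0 0 0 0 -1" --grip_force 40

```text
time_s: 3.58
eef_pos: [605.4, -197.6, 26.2]
ee_rot: [0.002, 0.989, 0.147, 0.002]
force: [-0.1, 0.8, -0.3]
grip_width: 0.289
```

Request:
play_rows --pt "0 0 0 0 0 0 -1" --pt "0 0 0 0 0 0 -1" --pt "0 0 0 0 0 0 -1"

```text
time_s: 3.83
eef_pos: [605.5, -197.6, 26.4]
ee_rot: [0.002, 0.989, 0.147, 0.002]
force: [-0.5, -0.7, -1.1]
grip_width: 0.287
```

Request:
play_rows --pt "0 0 20 0 0 0 -1" --pt "0 0 40 0 0 0 -1" --pt "0 0 40 0 0 0 -1" --pt "0 0 40 0 0 0 -1" --pt "0 0 0 0 0 0 -1"

```text
time_s: 4.25
eef_pos: [602.6, -196.2, 169.2]
ee_rot: [-0.001, 0.989, 0.147, -0.001]
force: [0.4, -0.4, -0.1]
grip_width: 0.288
```

Request:
play_rows --pt "-6.3 39.6 0 0 0 0 -1" --pt "-6.3 39.6 0 0 0 0 -1" --pt "-6.3 39.6 0 0 0 0 -1" --pt "-6.3 39.6 0 0 0 0 -1" --pt "-6.3 39.6 0 0 0 0 -1"

```text
time_s: 4.67
eef_pos: [570.4, 0.4, 171.4]
ee_rot: [0.002, 0.99, 0.142, 0.002]
force: [1.5, 1.1, -0.4]
grip_width: 0.291
```

Request:
play_rows --pt "-6.3 39.6 0 0 0 0 -1" --pt "-6.3 39.6 0 0 0 0 -1" --pt "-6.3 39.6 0 0 0 0 -1" --pt "-6.3 39.6 0 0 0 0 -1" --pt "-6.3 39.6 0 0 0 0 -1"

```text
time_s: 5.08
eef_pos: [535.6, 206.2, 171.5]
ee_rot: [0.002, 0.99, 0.141, 0.003]
force: [0.0, -0.8, -0.5]
grip_width: 0.288
```

Request:
play_rows --pt "-6.3 39.6 0 0 0 0 -1" --pt "-6.3 39.6 0 0 0 0 -1" --pt "-6.3 39.6 0 0 0 0 -1" --pt "0 0 0 0 0 0 -1"

```text
time_s: 5.42
eef_pos: [512.5, 335.4, 171.0]
ee_rot: [0.001, 0.99, 0.144, 0.004]
force: [0.5, -0.1, -1.4]
grip_width: 0.294
```

Run:
```python
from h import *
w=optics.capture("wrist");w=optics.capture("wrist");cv2.imwrite("pics/w3.png",w["img"]);s=sense();print(s["eef_pos"],s["joints"],s["dq"])
for q in comps(w["img"]):
  if 300<q[1][4]<8000: print(q,onplane(w,*q[0],7))
for n,P in(("Cs",(508,398,7)),("Cm",(602.5,224,7)),("med",(426.5,144.5,68)),("gi",(357,292,92))):print(n,proj(w,P))
```

```text
[513.99359193 330.83933458 170.9220985 ] [ 0.38325     0.54812468  1.30902941 -0.00680047  1.27889954  1.6702283 ] [-0.05757328 -0.01430754  0.02008295 -0.00830354  0.00207625 -0.01184866]
(array([500.61937378,  92.88062622]), array([ 486,   66,   26,   51, 1022], dtype=int32)) [657.84764304 131.35448782]
(array([267.70620774, 106.14996927]), array([ 247,   76,   46,   60, 1627], dtype=int32)) [583.58897394 340.78232483]
(array([388.09190809, 123.07126207]), array([ 357,   94,   63,   60, 3003], dtype=int32)) [601.76233827 222.77685621]
(array([191.19418019, 165.1337437 ]), array([ 167,  142,   49,   48, 1787], dtype=int32)) [506.32941718 398.45081963]
(array([504.00472441, 280.2503937 ]), array([493, 256,  19,  49, 635], dtype=int32)) [476.838717    24.68112621]
Cs [191.99996362 163.70543251]
Cm [387.24473207 121.97008227]
med [416.44424622 328.50734155]
gi [249.75032624 370.16763863]
```

View pics/w3.png

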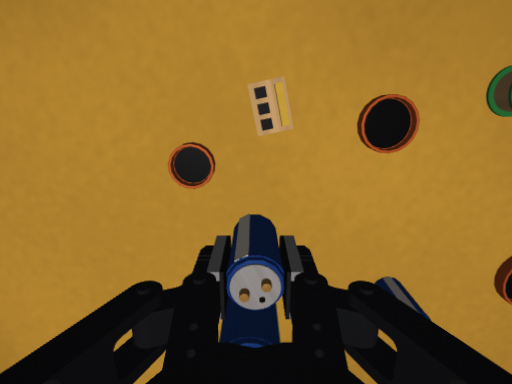

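Request:
play_rows --pt "-3 30 -15 0 0 0 -1" --pt "-3 30 -25 0 0 0 -1" --pt "0 7 -25 0.003 0.008 0 -1" --pt "0 0 -15 0 0 0 -1" --pt "0 0 0 0 0 0 -1"

```text
time_s: 5.93
eef_pos: [511.1, 394.8, 89.1]
ee_rot: [0.001, 0.99, 0.139, 0.002]
force: [0.1, 0.6, -1.5]
grip_width: 0.288
```

Request:
play_rows --pt "0 0 0 0 0 0 -1"

```text
time_s: 6.02
eef_pos: [511.6, 393.7, 89.0]
ee_rot: [0.001, 0.99, 0.138, 0.001]
force: [0.5, 0.2, -0.2]
grip_width: 0.289
```

Request:
play_rows --pt "-3 4 -10 0 0 0 -1" --pt "-1 1 -15 0 0 0 -1" --pt "0 0 -10 0 0 0 -1" --pt "0 0 0 0 0 0 -1" --pt "0 0 0 0 0 0 -1"

```text
time_s: 6.43
eef_pos: [510.6, 396.5, 56.3]
ee_rot: [0.0, 0.991, 0.136, 0.005]
force: [-0.2, 0.0, 0.2]
grip_width: 0.295
```

Run:
```python
from h import *
w=optics.capture("wrist");cv2.imwrite("pics/w4.png",w["img"]);s=sense();print(s["eef_pos"])
```

```text
[510.55872634 396.47752151  56.39473739]
```

View pics/w4.png

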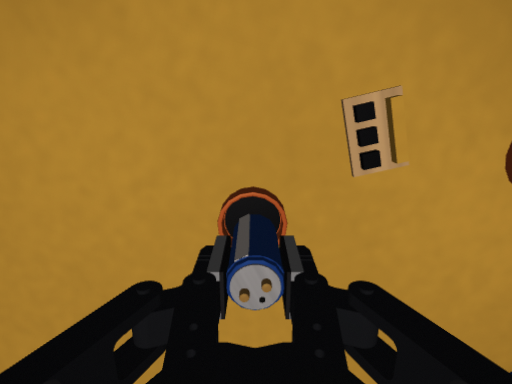

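Request:
play_rows --pt "-2.5 1.5 -10 0 0.01 0 -1" --pt "0 0 -8 0 0 0 -1" --pt "0 0 -2 0 0 0 -1" --pt "0 0 0 0 0 0 -1"

```text
time_s: 6.82
eef_pos: [508.7, 398.3, 36.4]
ee_rot: [-0.001, 0.991, 0.135, 0.001]
force: [-1.1, -0.1, 0.0]
grip_width: 0.293
```

Request:
play_rows --pt "0 0 -2 0 0 0 -1" --pt "0 0 0 0 0 0 -1"

```text
time_s: 6.98
eef_pos: [508.7, 398.4, 34.0]
ee_rot: [-0.001, 0.991, 0.135, 0.0]
force: [0.4, -0.2, -0.4]
grip_width: 0.293
```

Request:
play_rows --pt "0 0 -2 0 0 0 -1" --pt "0 0 0 0 0 0 -1"

```text
time_s: 7.15
eef_pos: [508.8, 398.5, 32.1]
ee_rot: [-0.001, 0.991, 0.135, 0.001]
force: [0.2, -1.0, -0.5]
grip_width: 0.289
```

Request:
play_rows --pt "0 0 -1.5 0 0 0 -1" --pt "0 0 0 0 0 0 -1"

```text
time_s: 7.32
eef_pos: [508.9, 398.5, 30.7]
ee_rot: [-0.001, 0.991, 0.135, 0.001]
force: [-0.5, -0.0, -1.0]
grip_width: 0.288
```

Request:
play_rows --pt "0 0 -1 0 0 0 -1" --pt "0 0 0 0 0 0 -1"

```text
time_s: 7.48
eef_pos: [509.1, 398.7, 30.0]
ee_rot: [-0.002, 0.991, 0.135, 0.001]
force: [0.2, -0.1, -0.7]
grip_width: 0.288
```

Request:
play_rows --pt "0 0 -1 0 0 0 -1" --pt "0 0 0 0 0 0 -1"

```text
time_s: 7.65
eef_pos: [509.5, 398.9, 30.1]
ee_rot: [-0.002, 0.991, 0.136, 0.002]
force: [0.2, -0.1, -0.7]
grip_width: 0.289
```

Request:
play_rows --pt "0 0 0 0 0 0 0" --pt "0 0 0 0 0 0 0" --pt "0 0 0 0 0 0 0.3" --pt "0 0 0 0 0 0 0.3"

```text
time_s: 7.98
eef_pos: [509.6, 398.9, 30.1]
ee_rot: [-0.002, 0.991, 0.136, 0.002]
force: [-0.1, 0.2, -0.2]
grip_width: 0.652
```

Request:
play_rows --pt "0 0 0 0 0 0 0.6" --pt "0 0 25 0 0 0 0.6" --pt "0 0 40 0 0 0 1" --pt "0 0 40 0 0 0 1"

```text
time_s: 8.32
eef_pos: [505.0, 396.3, 128.2]
ee_rot: [0.001, 0.991, 0.135, -0.007]
force: [0.9, -0.1, 0.8]
grip_width: 0.995
```

Request:
play_rows --pt "-8 -33 15 0 0 0 1" --pt "-11 -38 10 0 0 0 1" --pt "-11 -38 0 0 0 0 1" --pt "-11 -38 0 0 0 0 1" --pt "-11 -38 0 0 0 0 1"

```text
time_s: 8.73
eef_pos: [454.1, 212.1, 163.8]
ee_rot: [-0.001, 0.99, 0.139, 0.003]
force: [1.7, -1.2, 0.8]
grip_width: 1.0
```

Request:
play_rows --pt "-11 -30 0 0 0 0 1" --pt "-11 -30 0 0 0 0 1" --pt "0 0 0 0 0 0 1" --pt "0 0 0 0 0 0 1"

```text
time_s: 9.07
eef_pos: [428.7, 144.2, 164.6]
ee_rot: [-0.001, 0.991, 0.137, 0.004]
force: [0.5, -0.3, -0.4]
grip_width: 0.998
```

Run:
```python
from h import *
w=optics.capture("wrist");cv2.imwrite("pics/w5.png",w["img"]);s=sense();print(s["eef_pos"],s["ee_rot"])
print(proj(w,(426.5,144.5,68)),proj(w,(602,223.5,7)))
for c,p in ((optics.capture("top"),(118,201)),(optics.capture("side"),(237,340))):
  e,st=min(comps(c["img"]),key=lambda q:np.hypot(*(q[0]-p)));print(e,st)
```

```text
[428.80716841 144.52196548 164.55332859] [-7.16164762e-04  9.90559008e-01  1.37035057e-01  3.70561971e-03]
[254.90024716 198.1776462 ] [220.63167598 -42.02271836]
[116.8287037  200.42592593] [108 193  18  16 216]
[236.63076923 346.36666667] [227 333  20  26 390]
```

View pics/w5.png

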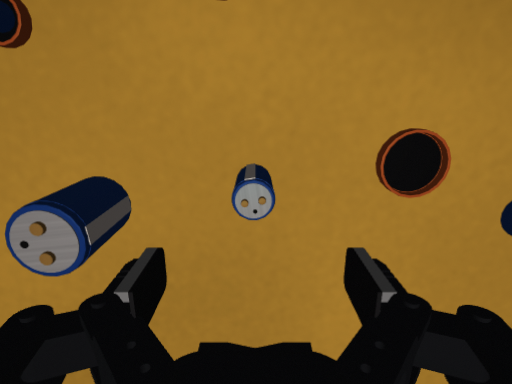

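Request:
play_rows --pt "-1 0 -30 -0.002 0.007 0 0.8" --pt "-1 0 -35 0 0 0 0.8" --pt "0 0 -30 0 0 0 0.8" --pt "0 0 -20 0 0 0 0.8" --pt "0 0 0 0 0 0 0.8"

```text
time_s: 9.63
eef_pos: [429.4, 150.4, 46.1]
ee_rot: [-0.0, 0.99, 0.142, 0.003]
force: [-1.0, 0.0, -0.6]
grip_width: 0.903
```

Request:
play_rows --pt "0 0 0 0 0 0 0.8"

```text
time_s: 9.72
eef_pos: [429.4, 151.1, 45.8]
ee_rot: [-0.0, 0.99, 0.142, 0.003]
force: [0.1, 0.3, -0.1]
grip_width: 0.905
```

Request:
play_rows --pt "-1.5 -4 -3 0 0.006 0 0.8" --pt "-1.5 -3 -6 0 0 0 0.8" --pt "0 0 -4 0 0 0 0.8" --pt "0 0 0 0 0 0 0.8"

```text
time_s: 10.05
eef_pos: [428.5, 144.7, 35.0]
ee_rot: [-0.001, 0.99, 0.143, 0.002]
force: [-0.3, -0.2, 0.3]
grip_width: 0.902
```

Request:
play_rows --pt "0 0 0 0 0 0 -1" --pt "0 0 0 0 0 0 -1" --pt "0 0 0 0 0 0 -1" --pt "0 0 0 0 0 0 -1" --pt "0 0 0 0 0 0 -1"

```text
time_s: 10.47
eef_pos: [429.5, 144.7, 36.5]
ee_rot: [-0.001, 0.99, 0.143, 0.004]
force: [-0.4, -0.2, -1.6]
grip_width: 0.41
```

Request:
play_rows --pt "0 0 0 0 0 0 -1" --pt "0 0 0 0 0 0 -1"

```text
time_s: 10.63
eef_pos: [429.4, 144.8, 36.5]
ee_rot: [-0.001, 0.99, 0.143, 0.004]
force: [-0.9, -0.0, -1.1]
grip_width: 0.409
```

Request:
play_rows --pt "0 0 20 0 0 0 -1" --pt "0 0 40 0 0 0 -1" --pt "12 5 40 0 0 0 -1" --pt "30 13 0 0 0 0 -1" --pt "36 16 0 0 0 0 -1"

```text
time_s: 11.05
eef_pos: [503.0, 178.2, 141.4]
ee_rot: [-0.001, 0.99, 0.142, 0.0]
force: [0.6, -0.9, -2.7]
grip_width: 0.413
```

Request:
play_rows --pt "36 16 0 0 0 0 -1" --pt "36 16 0 0 0 0 -1" --pt "0 0 0 0 0 0 -1" --pt "0 0 0 0 0 0 -1"

```text
time_s: 11.38
eef_pos: [583.0, 214.0, 141.2]
ee_rot: [-0.001, 0.99, 0.143, 0.003]
force: [-0.8, 0.1, -0.6]
grip_width: 0.408
```

Run:
```python
from h import *
w=optics.capture("wrist");s=sense();print(s["eef_pos"],s["ee_rot"])
p=proj(w,(602,223.5,7));print(p)
for e,st in comps(w["img"]):
  if st[4]>300: print(e,st,onplane(w,*e,7))
```

```text
[582.72887677 213.76651185 141.14583404] [-9.68474075e-04  9.89789471e-01  1.42507825e-01  2.71736267e-03]
[251.80795644 161.76643833]
[492.20681818   9.63977273] [455   0  57  30 880] [773.77328476  74.04430981]
[391.84259259 128.859319  ] [ 357  101   70   59 3348] [665.52153158 112.44354268]
[124.26505376 143.78548387] [  98  113   56   62 1860] [585.21859458 338.39801569]
[251.14807692 162.71025641] [ 220  131   63   64 3120] [600.98588855 223.83603329]
[494.7338252  168.05107832] [ 472  140   40   59 1762] [659.36026421   7.6819349 ]
[ 37.77006369 209.57452229] [   0  180   77   60 3140] [499.30009125 407.42122952]
[257.69673791 324.28003534] [    0   205   512   179 46412] [432.41514675 167.42856706]
```

Request:
play_rows --pt "12 5 -20 0 0 0 -1" --pt "10 5 -30 0 0.005 0 -1" --pt "0 0 -20 0 0 0 -1" --pt "0 0 0 0 0 0 -1" --pt "0 0 0 0 0 0 -1"

```text
time_s: 11.85
eef_pos: [601.9, 222.4, 71.0]
ee_rot: [-0.001, 0.99, 0.142, 0.0]
force: [-0.1, 0.4, -0.4]
grip_width: 0.407
```

Request:
play_rows --pt "2 1 -12 0 0 0 -1" --pt "0 0 -10 0 0 0 -1" --pt "0 0 -3 0 0 0 -1" --pt "0 0 0 0 0 0 -1"

```text
time_s: 12.18
eef_pos: [604.0, 223.0, 48.1]
ee_rot: [-0.001, 0.99, 0.142, 0.002]
force: [-0.2, -0.2, -1.0]
grip_width: 0.41
```

Run:
```python
from h import *
w=optics.capture("wrist");cv2.imwrite("pics/w6.png",w["img"][130:,130:390]);s=sense();print(s["eef_pos"],s["ee_rot"])
```

```text
[604.05431277 223.06625092  48.35207247] [-0.00122434  0.98987184  0.14194067  0.00225425]
```

View pics/w6.png

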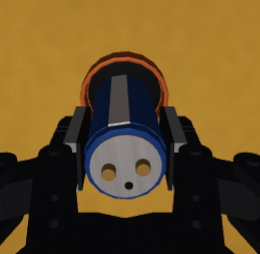

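Cup and can are laterally aligned; lower the last 8 mm gently and release.

Request:
play_rows --pt "0 0 -3 0 0.004 0 -1" --pt "0 0 -2 0 0 0 -1" --pt "0 0 0 0 0 0 -1"

```text
time_s: 12.48
eef_pos: [604.6, 223.1, 44.3]
ee_rot: [-0.002, 0.99, 0.142, 0.001]
force: [0.8, -0.1, -1.1]
grip_width: 0.413
```

Request:
play_rows --pt "0 0 -1.5 0 0 0 -1" --pt "0 0 0 0 0 0 -1" --pt "0 0 -1.5 0 0 0 -1" --pt "0 0 0 0 0 0 -1"

```text
time_s: 12.82
eef_pos: [604.9, 223.2, 41.6]
ee_rot: [-0.002, 0.99, 0.142, 0.002]
force: [0.1, 0.3, -0.8]
grip_width: 0.406
```

Request:
play_rows --pt "0 0 -1 0 0 0 -1" --pt "0 0 0 0 0 0 -1"

```text
time_s: 12.98
eef_pos: [605.0, 223.3, 40.6]
ee_rot: [-0.002, 0.99, 0.142, 0.002]
force: [-0.2, -0.1, -1.8]
grip_width: 0.416
```

Request:
play_rows --pt "0 0 -1 0 0 0 -1" --pt "0 0 0 0 0 0 -1"

```text
time_s: 13.15
eef_pos: [605.5, 223.5, 40.6]
ee_rot: [-0.002, 0.99, 0.142, 0.003]
force: [-0.9, -0.1, -1.2]
grip_width: 0.409
```

Request:
play_rows --pt "0 0 0 0 0 0 0.2" --pt "0 0 0 0 0 0 0.2" --pt "0 0 0 0 0 0 0.5" --pt "0 0 0 0 0 0 0.5"

```text
time_s: 13.48
eef_pos: [605.8, 223.5, 41.0]
ee_rot: [-0.002, 0.99, 0.142, 0.003]
force: [-0.3, -0.1, -1.0]
grip_width: 0.75
```

Request:
play_rows --pt "0 0 0 0 0 0 0.8" --pt "0 0 25 0 0 0 0.8" --pt "0 0 40 0 0 0 1" --pt "0 0 40 0 0 0 1"

```text
time_s: 13.82
eef_pos: [600.8, 222.4, 139.3]
ee_rot: [-0.001, 0.99, 0.142, -0.006]
force: [0.3, 0.3, 0.6]
grip_width: 0.997
```

Request:
play_rows --pt "-30 8 25 0 0 0 1" --pt "-38 10 0 0 0 0 1" --pt "-38 10 0 0 0 0 1" --pt "-38 10 0 0 0 0 1" --pt "-38 10 0 0 0 0 1"

```text
time_s: 14.23
eef_pos: [420.7, 269.1, 174.4]
ee_rot: [-0.002, 0.99, 0.138, 0.004]
force: [0.5, 1.0, 1.0]
grip_width: 0.998
```

Request:
play_rows --pt "-20 7 0 0 0 0 1" --pt "-20 7 0 0 0 0 1" --pt "0 0 0 0 0 0 1" --pt "0 0 0 0 0 0 1"

```text
time_s: 14.57
eef_pos: [371.9, 285.0, 175.6]
ee_rot: [-0.002, 0.99, 0.141, 0.004]
force: [0.8, -0.7, -0.6]
grip_width: 0.998
```

Run:
```python
from h import *
w=optics.capture("wrist");cv2.imwrite("pics/w7.png",w["img"]);s=sense();print(s["eef_pos"],s["ee_rot"],s["joints"])
print(proj(w,(357,292,92)),proj(w,(602,223.5,72)),proj(w,(507,398.5,59)))
```

```text
[372.10381207 284.97105958 175.53838373] [-0.00249064  0.99004419  0.14068279  0.00382877] [0.40120193 0.23945911 1.74890014 0.00312434 1.14455429 1.68841381]
[242.62133599 215.64315719] [ 447.99980576 -109.35769261] [159.0414808  -23.53091845]
```

View pics/w7.png

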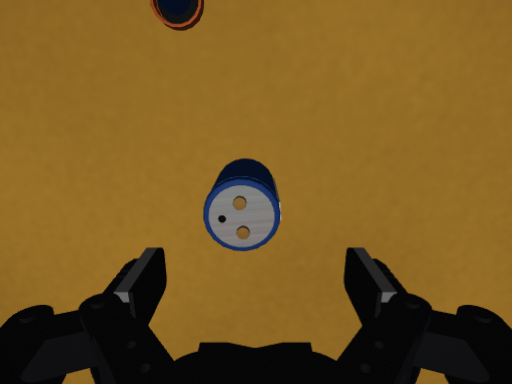

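Request:
play_rows --pt "-8 4 -25 -0.006 0.007 0 1" --pt "-8 4 -30 0 0 0 1" --pt "0 0 0 0 0 0 1" --pt "0 0 0 0 0 0 1"

```text
time_s: 14.95
eef_pos: [360.0, 292.6, 120.4]
ee_rot: [-0.0, 0.99, 0.139, 0.002]
force: [0.4, 0.6, -0.1]
grip_width: 0.999
```

Request:
play_rows --pt "-2 -0.5 -10 0 0.003 0 1" --pt "-1 0 -15 0 0 0 1" --pt "0 0 0 0 0 0 1"

```text
time_s: 15.2
eef_pos: [360.4, 291.9, 96.8]
ee_rot: [-0.001, 0.99, 0.138, 0.003]
force: [-0.5, -0.3, -0.0]
grip_width: 0.996
```

Request:
play_rows --pt "0 0 0 0 0 0 1"

```text
time_s: 15.28
eef_pos: [361.2, 291.8, 97.5]
ee_rot: [-0.001, 0.99, 0.138, 0.003]
force: [0.9, 0.6, 0.7]
grip_width: 1.002
```

Request:
play_rows --pt "-3 0 -15 0 0.005 0 1" --pt "-2 0 -20 0 0 0 1" --pt "-1 0 -10 0 0 0 1" --pt "0 0 0 0 0 0 1"

```text
time_s: 15.62
eef_pos: [359.2, 292.4, 55.5]
ee_rot: [-0.003, 0.991, 0.137, 0.005]
force: [0.1, 0.3, -0.6]
grip_width: 1.003
```

Request:
play_rows --pt "-0.5 0 0 0 0 0 1"

```text
time_s: 15.7
eef_pos: [359.4, 292.5, 56.3]
ee_rot: [-0.003, 0.991, 0.137, 0.005]
force: [0.3, 0.4, 0.1]
grip_width: 1.005
```

Request:
play_rows --pt "-2 -0.5 -6 -0.007 0.009 0 1" --pt "-0.5 0 -4 0 0 0 1" --pt "0 0 0 0 0 0 1"

```text
time_s: 15.95
eef_pos: [358.4, 292.5, 48.1]
ee_rot: [-0.0, 0.991, 0.137, 0.002]
force: [-0.5, 0.5, -0.3]
grip_width: 1.002
```

Request:
play_rows --pt "0 0 0 0 0 0 -1" --pt "0 0 0 0 0 0 -1" --pt "0 0 0 0 0 0 -1" --pt "0 0 0 0 0 0 -1" --pt "0 0 0 0 0 0 -1" --grip_force 80

```text
time_s: 16.37
eef_pos: [358.8, 292.7, 49.1]
ee_rot: [-0.001, 0.991, 0.137, 0.003]
force: [-0.3, -0.1, -2.2]
grip_width: 0.706
```

Request:
play_rows --pt "0 0 0 0 0 0 -1" --pt "0 0 0 0 0 0 -1"

```text
time_s: 16.53
eef_pos: [358.8, 292.7, 49.1]
ee_rot: [-0.001, 0.991, 0.137, 0.003]
force: [0.7, -0.2, -0.4]
grip_width: 0.708
```

Request:
play_rows --pt "0 0 15 0 0 0 -1" --pt "0 0 35 0 0 0 -1" --pt "0 0 40 0 0 0 -1" --pt "0 0 40 0 0 0 -1" --pt "0 -15 20 0 0 0 -1"

```text
time_s: 16.95
eef_pos: [353.2, 276.0, 198.4]
ee_rot: [0.002, 0.99, 0.138, -0.006]
force: [1.1, 0.9, -3.7]
grip_width: 0.706
```

Request:
play_rows --pt "0 -30 0 0 0 0 -1" --pt "0 -38 0 0 0 0 -1" --pt "0 -38 0 0 0 0 -1" --pt "0 -38 0 0 0 0 -1" --pt "0 -38 0 0 0 0 -1"

```text
time_s: 17.37
eef_pos: [352.0, 91.7, 202.4]
ee_rot: [0.0, 0.99, 0.143, -0.002]
force: [1.5, -0.8, -4.9]
grip_width: 0.707
```

Request:
play_rows --pt "0 -38 0 0 0 0 -1" --pt "0 -38 0 0 0 0 -1" --pt "0 -38 0 0 0 0 -1" --pt "0 -38 0 0 0 0 -1" --pt "0 -38 0 0 0 0 -1"

```text
time_s: 17.78
eef_pos: [347.5, -106.1, 201.2]
ee_rot: [-0.0, 0.99, 0.143, -0.002]
force: [0.8, 0.2, -4.8]
grip_width: 0.708
```

Request:
play_rows --pt "0 -38 0 0 0 0 -1" --pt "0 -38 0 0 0 0 -1" --pt "0 -30 0 0 0 0 -1" --pt "0 -20 0 0 0 0 -1" --pt "0 0 0 0 0 0 -1"

```text
time_s: 18.2
eef_pos: [343.5, -243.9, 199.2]
ee_rot: [-0.001, 0.99, 0.139, -0.003]
force: [0.5, 0.7, -4.2]
grip_width: 0.714
```

Run:
```python
from h import *
w=optics.capture("wrist");cv2.imwrite("pics/w8.png",w["img"]);s=sense();print(s["eef_pos"],s["ee_rot"])
print(proj(w,(357,-310,7)))
for e,st in comps(w["img"]):
  if st[4]>300: print(e,st,onplane(w,*e,7))
```

```text
[ 343.38994545 -242.267183    198.98616552] [-0.00186837  0.99021701  0.13947596 -0.00363881]
[316.15068103 173.03241232]
[180.14586305  20.69971469] [ 138    0   77   50 2804] [ 463.88222834 -132.29688205]
[479.12490842  76.16373626] [ 440   50   72   47 2730] [ 498.02143843 -435.09586097]
[249.34755708 303.32902731] [    0   136   512   248 62548] [ 170.17453718 -284.74301068]
```

View pics/w8.png

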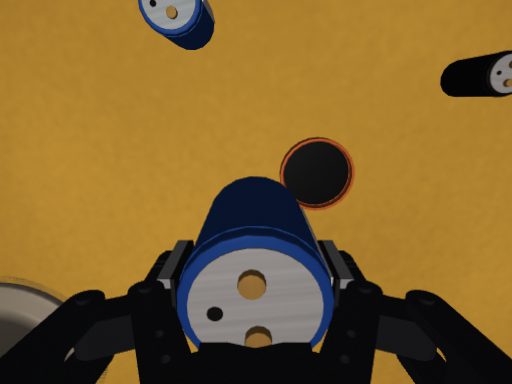

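Request:
play_rows --pt "5 -25 0 0 0 0 -1" --pt "6 -30 -10 0 0 0 -1" --pt "4 -13 -20 0 0 0 -1" --pt "0 0 -20 0 0 0 -1" --pt "0 0 0 0 0 0 -1"

```text
time_s: 18.67
eef_pos: [358.8, -308.4, 146.3]
ee_rot: [-0.004, 0.99, 0.141, -0.004]
force: [-0.9, 1.7, -5.6]
grip_width: 0.71
```

Request:
play_rows --pt "0 0 0 0 0 0 -1"

```text
time_s: 18.75
eef_pos: [358.8, -307.5, 146.2]
ee_rot: [-0.005, 0.99, 0.141, -0.004]
force: [0.1, -0.0, -4.2]
grip_width: 0.714
```

Request:
play_rows --pt "0 -2 -20 -0.009 -0.009 0 -1" --pt "0 -1 -25 0 0 0 -1" --pt "0 -1 -20 0 0 0 -1" --pt "0 0 0 0 0 0 -1" --pt "0 0 0 0 0 0 -1"

```text
time_s: 19.17
eef_pos: [361.0, -308.8, 85.2]
ee_rot: [0.003, 0.99, 0.143, 0.001]
force: [-0.1, -0.0, -4.6]
grip_width: 0.708
```

Run:
```python
from h import *
w=optics.capture("wrist");cv2.imwrite("pics/w9.png",w["img"][100:,130:390]);s=sense();print(s["eef_pos"],s["ee_rot"])
```

```text
[ 360.9697622  -308.81224833   85.31315584] [0.00324312 0.98965651 0.14341399 0.00138017]
```

View pics/w9.png

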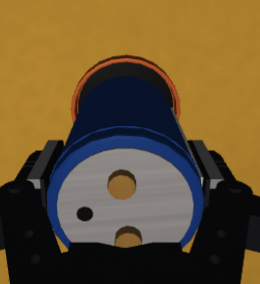

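Request:
play_rows --pt "-1.5 -1.5 -8 0.005 0.003 0 -1" --pt "-1 -0.5 -8 0 0 0 -1" --pt "0 0 0 0 0 0 -1" --pt "0 0 0 0 0 0 -1"

```text
time_s: 19.55
eef_pos: [359.7, -312.0, 72.1]
ee_rot: [0.003, 0.99, 0.144, 0.002]
force: [-0.4, 0.0, -3.1]
grip_width: 0.713
```

Request:
play_rows --pt "-1 1 -6 0.006 0.005 0 -1" --pt "0 0.5 -5 0 0 0 -1" --pt "0 0 0 0 0 0 -1" --pt "0 0 -2 0 0 0 -1" --pt "0 0 0 0 0 0 -1"

```text
time_s: 19.97
eef_pos: [358.7, -310.6, 58.2]
ee_rot: [-0.0, 0.99, 0.144, -0.0]
force: [-0.6, -0.2, -6.3]
grip_width: 0.708
```

Request:
play_rows --pt "0 0 -2 0 0 0 -1" --pt "0 0 0 0 0 0 -1"

```text
time_s: 20.13
eef_pos: [358.7, -310.7, 56.0]
ee_rot: [-0.0, 0.99, 0.144, -0.0]
force: [0.1, 0.1, -5.1]
grip_width: 0.712
```

Request:
play_rows --pt "0 0 -1.5 0 0 0 -1" --pt "0 0 0 0 0 0 -1"

```text
time_s: 20.3
eef_pos: [358.8, -310.8, 54.5]
ee_rot: [0.0, 0.99, 0.144, -0.0]
force: [0.0, 1.0, -5.3]
grip_width: 0.708
```

Request:
play_rows --pt "0 0 -1 0 0 0 -1" --pt "0 0 0 0 0 0 -1"

```text
time_s: 20.47
eef_pos: [358.9, -310.8, 53.5]
ee_rot: [0.0, 0.99, 0.144, -0.0]
force: [-0.8, 0.5, -4.4]
grip_width: 0.709
```

Request:
play_rows --pt "0 0 -1 0 0 0 -1" --pt "0 0 0 0 0 0 -1"

```text
time_s: 20.63
eef_pos: [358.9, -311.2, 53.4]
ee_rot: [0.001, 0.99, 0.144, -0.0]
force: [0.7, 0.0, -5.3]
grip_width: 0.709
```

Request:
play_rows --pt "0 0 -1 0 0 0 -1" --pt "0 0 -0.5 0 0 0 -1" --pt "0 0 0 0 0 0 -1"

```text
time_s: 20.88
eef_pos: [358.9, -311.4, 53.4]
ee_rot: [0.001, 0.99, 0.144, -0.0]
force: [0.5, -0.3, -4.7]
grip_width: 0.708
```

Request:
play_rows --pt "0 0 0 0 0 0 0.5" --pt "0 0 0 0 0 0 0.7" --pt "0 0 0 0 0 0 1" --pt "0 0 0 0 0 0 1" --pt "0 0 0 0 0 0 1"

```text
time_s: 21.3
eef_pos: [359.8, -312.6, 54.2]
ee_rot: [0.003, 0.99, 0.144, 0.001]
force: [-0.4, -0.0, 0.1]
grip_width: 0.993
```

Request:
play_rows --pt "0 1 20 0 0 0 1" --pt "0 0 35 0 0 0 1" --pt "0 0 40 0 0 0 1" --pt "0 0 25 0 0 0 1" --pt "15 25 0 0 0 0 1"

```text
time_s: 21.72
eef_pos: [372.8, -287.4, 178.2]
ee_rot: [0.001, 0.99, 0.142, -0.0]
force: [1.9, 0.9, -0.1]
grip_width: 0.998
```

Request:
play_rows --pt "24 36 0 0 0 0 1" --pt "24 36 0 0 0 0 1" --pt "24 36 0 0 0 0 1" --pt "14 22 0 0 0 0 1" --pt "0 0 0 0 0 0 1"

```text
time_s: 22.13
eef_pos: [461.6, -153.0, 181.6]
ee_rot: [0.004, 0.99, 0.141, 0.003]
force: [0.1, 0.3, -0.3]
grip_width: 1.005
```

Run:
```python
from h import *
w=optics.capture("wrist");w=optics.capture("wrist");cv2.imwrite("pics/w10.png",w["img"]);s=sense();print(s["eef_pos"],s["ee_rot"])
print(proj(w,(467.2,-142.7,80)),proj(w,(487,-0.5,7)))
for e,st in comps(w["img"]):
  if st[4]>300: print(e,st,onplane(w,*e,40))
```

```text
[ 460.16363397 -155.8335797   181.44226066] [0.00446241 0.9901575  0.13986725 0.00231727]
[243.2687354  182.75798144] [112.56996549 107.19058698]
[111.31762532 107.65373065] [  74   72   76   73 4329] [490.88276156 -13.12409953]
[460.44874372 106.91005025] [ 430   77   63   61 1990] [ 578.32081083 -312.99888537]
[241.31718646 178.31984074] [ 212  144   59   68 3014] [ 460.45414519 -141.53385494]
[493.75263952 215.50075415] [ 471  196   41   47 1326] [ 493.13717582 -393.56149899]
[259.11831122 337.10239191] [    0   248   512   136 37376] [ 287.83983905 -210.11443798]
```

View pics/w10.png

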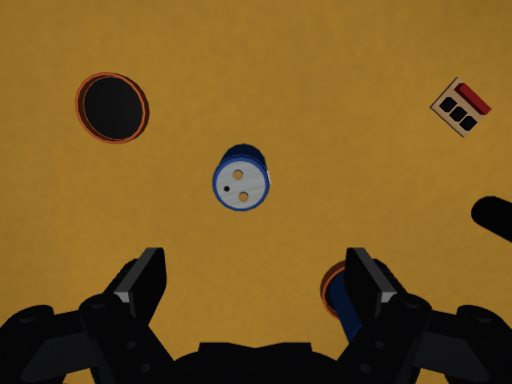

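Request:
play_rows --pt "3 8 -25 0.008 0.006 0 1" --pt "3 7 -35 0 0 0 1" --pt "0 0 0 0 0 0 1" --pt "0 0 0 0 0 0 1"

```text
time_s: 22.57
eef_pos: [465.5, -145.0, 121.6]
ee_rot: [0.002, 0.99, 0.138, 0.001]
force: [-0.4, -0.6, 1.4]
grip_width: 0.997
```

Request:
play_rows --pt "0 3 -15 0.003 0.002 0 1" --pt "0 1 -25 0 0 0 1" --pt "0 0 -20 0 0 0 1" --pt "0 0 0 0 0 0 1" --pt "0 0 0 0 0 0 1"

```text
time_s: 22.98
eef_pos: [467.0, -148.1, 67.7]
ee_rot: [0.004, 0.991, 0.135, 0.004]
force: [-0.4, -0.6, 0.4]
grip_width: 0.999
```

Request:
play_rows --pt "-1 4 -8 0.008 0.008 0 1" --pt "0 4 -10 0 0 0 1" --pt "0 1 -6 0 0 0 1" --pt "0 0 0 0 0 0 1"

```text
time_s: 23.32
eef_pos: [467.7, -140.8, 46.6]
ee_rot: [0.001, 0.991, 0.134, 0.003]
force: [-0.1, 1.2, -1.1]
grip_width: 1.0
```

Request:
play_rows --pt "0 0 0 0 0 0 1"

```text
time_s: 23.4
eef_pos: [467.8, -140.7, 46.6]
ee_rot: [0.001, 0.991, 0.134, 0.003]
force: [-0.2, -0.0, 1.1]
grip_width: 0.998
```

Request:
play_rows --pt "-2 -0.5 -3 0.001 0.006 0 1" --pt "0 0 0 0 0 0 1"

```text
time_s: 23.57
eef_pos: [465.9, -141.3, 43.8]
ee_rot: [0.0, 0.991, 0.134, -0.0]
force: [-0.4, -0.5, -0.5]
grip_width: 1.003
```

Request:
play_rows --pt "0 0 0 0 0 0 -1" --pt "0 0 0 0 0 0 -1" --pt "0 0 0 0 0 0 -1" --pt "0 0 0 0 0 0 -1" --pt "0 0 0 0 0 0 -1" --grip_force 60

```text
time_s: 23.98
eef_pos: [466.2, -141.5, 44.5]
ee_rot: [0.001, 0.991, 0.134, 0.0]
force: [0.2, 0.1, -0.5]
grip_width: 0.548
```

Request:
play_rows --pt "0 0 0 0 0 0 -1" --pt "0 0 0 0 0 0 -1" --pt "0 0 0 0 0 0 -1"

```text
time_s: 24.23
eef_pos: [466.2, -141.5, 44.4]
ee_rot: [0.001, 0.991, 0.134, 0.0]
force: [0.5, 1.6, 0.6]
grip_width: 0.545
```

Request:
play_rows --pt "0 0 15 0 0 0 -1" --pt "0 0 35 0 0 0 -1" --pt "0 0 35 0 0 0 -1" --pt "4 25 15 0 0 0 -1" --pt "5 35 0 0 0 0 -1"

```text
time_s: 24.65
eef_pos: [473.2, -83.2, 146.7]
ee_rot: [-0.001, 0.991, 0.131, -0.002]
force: [0.5, 0.3, -1.8]
grip_width: 0.543
```

Request:
play_rows --pt "5 35 0 0 0 0 -1" --pt "5 20 0 0 0 0 -1" --pt "0 0 0 0 0 0 -1" --pt "0 0 0 0 0 0 -1"

```text
time_s: 24.98
eef_pos: [483.4, -21.5, 148.2]
ee_rot: [-0.001, 0.991, 0.133, -0.001]
force: [0.3, -0.4, -1.5]
grip_width: 0.55
```

Run:
```python
from h import *
w=optics.capture("wrist");s=sense();print(s["eef_pos"],s["ee_rot"])
print(proj(w,(487,0.5,7)))
for e,st in comps(w["img"]):
  if st[4]>300: print(e,st,onplane(w,*e,7))
cv2.imwrite("pics/w11.png",w["img"])
```

```text
[483.37388739 -21.74224328 148.10110979] [-1.00291988e-03  9.91184136e-01  1.32486456e-01 -5.84230928e-04]
[234.69819655 171.56230182]
[426.95374707  18.03747073] [ 395    0   73   39 1708] [ 653.71864521 -120.31888501]
[259.42144951 308.28075739] [    0   137   512   247 54239] [345.37770233 -63.21087372]
```

View pics/w11.png

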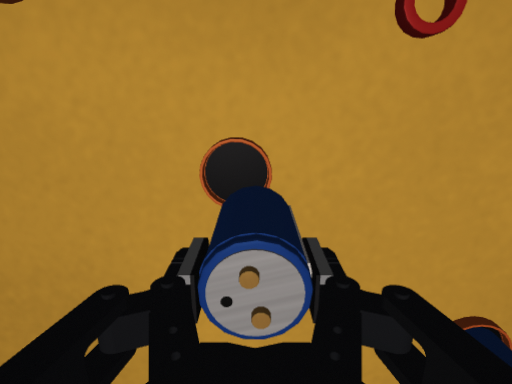

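Request:
play_rows --pt "2 11 -15 0 0 0 -1" --pt "2 11 -30 0 0 0 -1" --pt "0 0 -20 0 0 0 -1" --pt "0 0 0 0 0 0 -1" --pt "0 0 0 0 0 0 -1"

```text
time_s: 25.45
eef_pos: [487.6, -3.6, 81.4]
ee_rot: [-0.0, 0.992, 0.13, -0.0]
force: [-0.3, -0.4, -0.5]
grip_width: 0.546
```

Request:
play_rows --pt "0 0 0 0 0 0 -1"

```text
time_s: 25.53
eef_pos: [487.6, -4.5, 81.8]
ee_rot: [-0.0, 0.992, 0.129, -0.0]
force: [-0.1, 0.3, -1.5]
grip_width: 0.549
```

Request:
play_rows --pt "0 3 -8 0 0 0 -1" --pt "0 2 -8 0 0 0 -1" --pt "0 0 0 0 0 0 -1" --pt "0 0 0 0 0 0 -1"

```text
time_s: 25.87
eef_pos: [489.2, -0.8, 67.2]
ee_rot: [0.001, 0.992, 0.128, 0.002]
force: [0.8, 0.1, -1.6]
grip_width: 0.546
```

Run:
```python
from h import *
w=optics.capture("wrist");s=sense();print(s["eef_pos"],s["ee_rot"])
cv2.imwrite("pics/w12.png",w["img"][100:,130:390])
```

```text
[489.1182553   -0.77659628  67.2314856 ] [8.32666404e-04 9.91738603e-01 1.28252828e-01 2.24991349e-03]
```

View pics/w12.png

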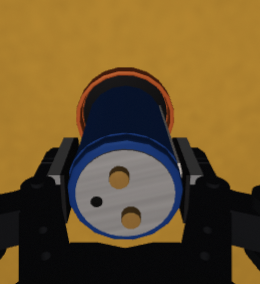

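Aligned (13 pictures viewed so far). Lower.

Request:
play_rows --pt "-1.5 0.5 -6 0.001 0.005 0 -1" --pt "-0.5 0 -5 0 0 0 -1" --pt "0 0 0 0 0 0 -1" --pt "0 0 -2 0 0 0 -1" --pt "0 0 0 0 0 0 -1"

```text
time_s: 26.33
eef_pos: [487.1, -0.3, 53.4]
ee_rot: [0.0, 0.992, 0.128, -0.0]
force: [0.3, 0.4, -1.7]
grip_width: 0.549
```

Request:
play_rows --pt "0 0 -2 0 0 0 -1" --pt "0 0 0 0 0 0 -1"

```text
time_s: 26.5
eef_pos: [487.2, -0.3, 51.2]
ee_rot: [0.0, 0.992, 0.128, 0.0]
force: [-0.3, -1.5, -1.9]
grip_width: 0.548
```

Request:
play_rows --pt "0 0 -1.5 0 0 0 -1" --pt "0 0 0 0 0 0 -1"

```text
time_s: 26.67
eef_pos: [487.3, -0.3, 49.7]
ee_rot: [0.0, 0.992, 0.128, 0.0]
force: [0.3, -0.2, -1.5]
grip_width: 0.549
```

Request:
play_rows --pt "0 0 -1.2 0 0 0 -1" --pt "0 0 0 0 0 0 -1"

```text
time_s: 26.83
eef_pos: [487.5, -0.4, 48.6]
ee_rot: [0.0, 0.992, 0.128, 0.0]
force: [0.5, -0.0, -2.0]
grip_width: 0.549
```

Request:
play_rows --pt "0 0 -1 0 0 0 -1" --pt "0 0 -0.5 0 0 0 -1" --pt "0 0 0 0 0 0 -1"

```text
time_s: 27.08
eef_pos: [487.8, -0.3, 48.6]
ee_rot: [0.0, 0.992, 0.129, 0.001]
force: [0.0, 0.1, -1.9]
grip_width: 0.546
```

Request:
play_rows --pt "0 0 0 0 0 0 0.3" --pt "0 0 0 0 0 0 0.5" --pt "0 0 0 0 0 0 1" --pt "0 0 0 0 0 0 1" --pt "0 0 0 0 0 0 1"

```text
time_s: 27.5
eef_pos: [488.3, -0.5, 48.9]
ee_rot: [0.001, 0.992, 0.128, 0.001]
force: [-0.4, 0.1, -0.8]
grip_width: 1.0
```

Raise, back off and check everything.

Request:
play_rows --pt "0 0 20 0 0 0 1" --pt "0 0 35 0 0 0 1" --pt "0 0 40 0 0 0 1" --pt "0 0 40 0 0 0 1" --pt "-30 -20 20 0 0 0 1"

```text
time_s: 27.92
eef_pos: [456.7, -18.5, 205.0]
ee_rot: [-0.001, 0.992, 0.129, -0.003]
force: [1.0, -0.9, 1.8]
grip_width: 0.997
```

Request:
play_rows --pt "-30 -20 0 0 0 0 1" --pt "-30 -20 0 0 0 0 1" --pt "-20 -20 0 0 0 0 1" --pt "0 0 0 0 0 0 1" --pt "0 0 0 0 0 0 1"

```text
time_s: 28.33
eef_pos: [372.6, -82.0, 210.8]
ee_rot: [0.003, 0.992, 0.129, 0.002]
force: [0.1, 1.0, -0.3]
grip_width: 1.0
```

Run:
```python
from h import *
t=optics.capture("top");s=optics.capture("side");w=optics.capture("wrist")
st=sense();print(st["eef_pos"],st["dq"].round(3))
obj={"small":(507.3,398.2,59),"medium":(602,223.7,72),"large":(487,-.2,84),"giant":(357,-310.5,96),"oldthick":(664.9,0.2,80),"oldthin":(493.7,-420.3,68)}
tiles=[]
for k,(x,y,H) in obj.items():
    row=[]
    for c in(t,s):
        h=cv2.cvtColor(c["img"],cv2.COLOR_BGR2HSV)
        p=proj(c,(x,y,H)); m=((h[...,1]<90)&(h[...,2]>90)).astype(np.uint8)
        n,l,ss,ce=cv2.connectedComponentsWithStats(m)
        i=1+np.argmin(np.hypot(*(ce[1:]-p).T)) if n>1 else 0
        print(k,p.round(1),ce[i].round(1),ss[i,4],(onplane(c,*ce[i],H)-(x,y)).round(1))
        a,b=np.round(p).astype(int);g=cv2.copyMakeBorder(c["img"],30,30,30,30,0)[b:b+60,a:a+60]
        row.append(cv2.resize(g,(260,260),interpolation=cv2.INTER_CUBIC))
    tiles.append(np.vstack(row))
cv2.imwrite("pics/fin.png",cv2.resize(np.hstack(tiles),(800,267),interpolation=cv2.INTER_AREA))
e=comps(t["img"])
for k,p0 in(("oldthick",[247.3,145.5]),("oldthin",[389.5,198.3])):print(k,min(e,key=lambda q:np.hypot(*(q[0]-p0)))[0]-p0)
e=comps(s["img"])
for k,p0 in(("oldthick",[200.2,188.9]),("oldthin",[277.2,96.9])):print(k,min(e,key=lambda q:np.hypot(*(q[0]-p0)))[0]-p0)
```

```text
[373.3972907  -81.22355918 210.47369187] [ 0.01   0.009 -0.005 -0.001 -0.001 -0.002]
small [112.3 198.1] [112.4 197.4] 52 [ 2.3 -0.4]
small [236.6 338. ] [235.8 339.4] 121 [1.2 3.1]
medium [171.1 164.4] [171.2 163.9] 97 [ 1.5 -0.3]
medium [206.7 256.3] [206.6 257.4] 152 [-0.3  2.7]
large [248.1 200.4] [248.7 199.2] 161 [ 3.5 -1.7]
large [266.5 184.2] [266.  185.1] 181 [0.9 3.2]
giant [360.3 243. ] [361.4 242.4] 266 [ 1.5 -3.1]
giant [320.8 107. ] [312. 103.] 1 [ 26.6 -15.1]
oldthick [246.8 141.4] [247.1 141.5] 124 [-0.2 -0.8]
oldthick [198.8 178.7] [199.  179.5] 135 [-1.1  2.5]
oldthin [392.5 196.2] [392.6 195.9] 71 [ 0.7 -0.4]
oldthin [277.6  88.1] [277.7  89.3] 38 [-0.6  6. ]
oldthick [ 0.01045752 -0.04248366]
oldthin [-0.00251256  0.02160804]
oldthick [-0.04242424 -0.03535354]
oldthin [ 0.09807692 -0.04903846]
```

View pics/fin.png

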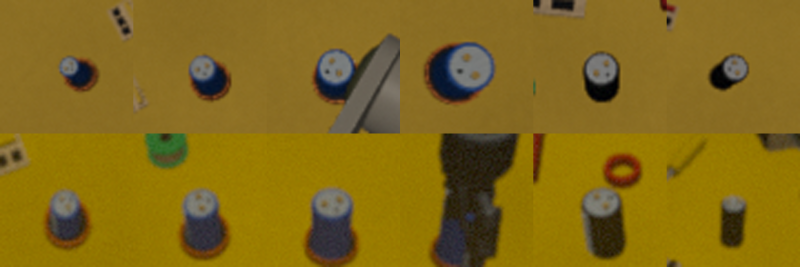

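```bash
python3 -c "
from rig import ctrl; print(ctrl.finish_job())"
```

```text
the job is handed in; nothing more can be done
None
```

I stood the four blue capacitors in their matching cups, lowered each to the floor before releasing it, and handed the job in at about 28.5 s of the 96 s allowed. The hand-in gives no verdict, so success rests on my own checks.

- **Blue capacitors:** the final top view puts all four within about 4 mm of their cup centres. The side view agrees to within about 3.5 mm for the small, medium and large ones. All four look upright.
- **Seating height:** each was let go at its pick-up height plus the cup's 4 mm floor, to within half a millimetre.
- **Black capacitors:** their outlines moved at most 0.1 pixel in either view, so they are where they started.
- **Robot:** the arm is clear of everything, with the gripper open and raised.
- **Checks that failed or disagreed:**
  - The side-view position check on the giant capacitor failed because the arm was in the way. Its result rests on the top view, the wrist picture taken just before release, and the felt contact with the floor.
  - The top and side cameras disagree by 2–6 mm in y, for the black capacitors as well as the blue ones. I read that as calibration error.

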